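Wipe down the contact springs of a shield box and shut its lid

ROBOT

A 6-joint arm with a two-finger parallel gripper is mounted at the origin on a cart in front of the work surface, level with it; the furniture and walls round the work are solid. World frame = base frame: x ahead of the robot, y to its left, z up, the work surface at z = 0. Lengths are in m, angles in rad, forces in N, time in s.
With the tool pointing down it reaches from about 0.3 to 0.85 m from the base axis. Payload 5.4 kg.
Tool frame: the origin (TCP) lies on the front face of the gripper's body, between the roots of the fingers; the fingertips stand 73 mm ahead of it and the grasp point (between the pads) lies 54 mm ahead of it; z points along the fingers, y is the line along which they close (so a half turn about z gives the same grasp; the last joint's range is limited). The gripper opens to 85 mm and grips with 20 to 120 N. Pads are 22 mm wide; open, the fingers measure 114 mm over their backs; the gripper's body (76 mm by 85 mm) begins 54 mm behind the grasp point. The pads swing forward as they close: fully open they stand 13 mm farther back than shut.
Start: joints at [1.118, 0.158, 1.597, -0, 1.386, -0.21], TCP at [0.138, 0.558, 0.304] pointing down, gripper open.
Joint ranges: [-2.91, 2.91], [-0.94, 2.29], [0.18, 2.7], [-1.29, 4.43], [0.17, 2.64], [-3, 3]. Speed limits (rad/s): [2.57, 2.57, 3.14, 3.14, 3.14, 3.14].

INTERFACE

Orientations are given as a unit quaternion [w, x, y, z].
In Python, from bench import monitor, cams, bot gives the robot as it stands.
- The arm moves only by the tool servo_tool, never from a script. Its arguments are lists of equal length, an entry for each row: "translation": the shift along the tool's x, y, z each as a share of 0.25 m, from -1 to 1, a list of three; "delta_rot": the turn, a rotation vector about the tool's x, y, z each as a share of 2 pi rad, from -1 to 1, a list of three. In form: {"translation": [[x, y, z], ...], "delta_rot": [[ax, ay, az], ...]}. A call has 1 to 10 rows; each row shifts and turns the commanded pose from where the row before left it, along the tool's axes as they then stand; what a row does not reach is not made up. A row lasts 1/8 s, in which the tool goes at most 62.5 mm and 10.7 degrees, less where a joint would pass 70% of its speed; a pose out of reach is approached as far as the arm can. A call with a number of a shift or a turn outside -1 to 1 is refused whole. A call with a gripper value outside its range is refused whole. "claw" is the closure, from -1 (fully open) to 1 (shut), so that 0 is half open, set as the call begins (left out, the last holds). The fingers move at their own pace and stop on an object; the grip force is fixed at half the most. Time passes only in rows, so rows that do not move let the fingers close. It gives the time, the measured TCP pose, the force, the opening and the grip force at its end, in the units of the state.
- monitor.get_state(): the state, without advancing time (a new reading comes with each control period).
- cams.camera(name): name is "side" or "top" or "wrist"; returns a dict with "frame" (384x512x3 uint8, blue, green, red), "range_z" (384x512 float32, m along the optical axis (not along the pixel's ray), 0 where there is no reading), "mtx" (3x3 intrinsics, pixels), "k1" (the pictures are not rectified: a ray, as slopes to the right and down, at radius r is drawn at 1 + k1 r^2 times it, then the intrinsics apply), "cam_to_world" (4x4, takes a point from camera to world coordinates). Camera axes: x right, y down, z forward; pixel columns grow to the right and rows downward; lengths in m; the calibration is good to about 2 mm. A picture is of the moment at which its call begins.
- bot.hand_in(): hands the job in; it is judged then, once.
The state is a dict: "clock": time; "qpos": joint angles; "joint_velocities": joint speeds; "joint_torque": joint torques, N m; "tcp_pos": TCP position; "eef_rot": TCP orientation; "force": force on the tool from outside, world axes, zero at the start; "ft_torque": the same for the moment, N m; "width": finger opening in m; "gripper_force": force on a finger pad.
Only numpy, scipy, OpenCV 4.12 (cv2) and the standard library are available. Lean on these libraries where they do the work, as an engineer would, in place of code of your own. Each camera call takes 0.05 s, during which the arm holds its last target. There are 200 camera calls.

TASK

Check the contact springs of the open shield box: run the closed fingertips lightly along the rim, from the rearmost spring of the left wall forward, along the front from left to right, and along the right wall to the back, so that each of the ten gold springs in turn dips by at least 2 mm and comes up again. Then push the lid shut with the fingertips from behind. Do not shift or lift the box, lean hard on its rim, or disturb the things standing round it.

Things in the scene. Friction and masses are not known exactly. Their poses are not given: they have to be found in the camera images.
- shield_box: Open milled-aluminium shield box, loose on the bench (about 1.8 kg, rubber feet), 150 mm deep (x), 200 mm wide (y), flat rim 50 mm above the bench, walls 18 mm thick, circuit board inside. Origin: centre of its underside; x to the hinge side (back), y to the left wall, z up. 10 gold springs on the rim, 32 mm apart: 3 on the left wall (y = 91 mm), 4 on the front (x = -66 mm), 3 on the right (y = -91 mm)
- left_start (a point): root of spring 1 (rearmost, left wall), at rim height. Each spring is a leaf 10 mm wide, 26 mm long, rising at 21 degrees from its root to a rolled crest 9 mm above the rim; the free end curls down and points along the sweep (left wall: to the front; front: to the right; right wall: to the back). A fingertip moved that way 2 to 4 mm above the rim presses each down in passing, with 1 to 3 N
- lid (a joint): opening angle of the lid, rad: 0 shut on the rim, about 1.8 standing open, leaning back a little past upright. A stiff friction hinge: it stays at any angle and follows a push of 1 to 4 N near its edge; it seats on the rim a little softly. The lid is a shallow aluminium tray 150 x 200 mm, 13 mm thick from hinge line to outer face
- lid_hinge (a point): middle of the lid's hinge line, 4 mm behind the box's back wall (79 mm behind its centre) at rim height; the line runs along the box's y
- lid_edge (a point): middle of the lid's free edge on its outer face, 154 mm from the hinge line (the outer face lies 13 mm off the plane through the hinge line; it looks up when shut and to the back when the lid stands open)
- spring_0 (a joint): contact spring 1 of 10 in the order of the sweep (rearmost on the left wall); dip in rad, 0 up, 0.36 flat with the rim, 0.09 is about 2 mm at the crest; crest at x = 20, y = 91 mm in the box's frame
- spring_1 (a joint): contact spring 2 of 10 in the order of the sweep (middle of the left wall); dip in rad, 0 up, 0.36 flat with the rim, 0.09 is about 2 mm at the crest; crest at x = -12, y = 91 mm in the box's frame
- spring_2 (a joint): contact spring 3 of 10 in the order of the sweep (front-most on the left wall); dip in rad, 0 up, 0.36 flat with the rim, 0.09 is about 2 mm at the crest; crest at x = -44, y = 91 mm in the box's frame
- spring_3 (a joint): contact spring 4 of 10 in the order of the sweep (left-most on the front wall); dip in rad, 0 up, 0.36 flat with the rim, 0.09 is about 2 mm at the crest; crest at x = -66, y = 42 mm in the box's frame
- spring_4 (a joint): contact spring 5 of 10 in the order of the sweep (second from left on the front wall); dip in rad, 0 up, 0.36 flat with the rim, 0.09 is about 2 mm at the crest; crest at x = -66, y = 10 mm in the box's frame
- spring_5 (a joint): contact spring 6 of 10 in the order of the sweep (third from left on the front wall); dip in rad, 0 up, 0.36 flat with the rim, 0.09 is about 2 mm at the crest; crest at x = -66, y = -22 mm in the box's frame
- spring_6 (a joint): contact spring 7 of 10 in the order of the sweep (right-most on the front wall); dip in rad, 0 up, 0.36 flat with the rim, 0.09 is about 2 mm at the crest; crest at x = -66, y = -54 mm in the box's frame
- spring_7 (a joint): contact spring 8 of 10 in the order of the sweep (front-most on the right wall); dip in rad, 0 up, 0.36 flat with the rim, 0.09 is about 2 mm at the crest; crest at x = -32, y = -91 mm in the box's frame
- spring_8 (a joint): contact spring 9 of 10 in the order of the sweep (middle of the right wall); dip in rad, 0 up, 0.36 flat with the rim, 0.09 is about 2 mm at the crest; crest at x = 0, y = -91 mm in the box's frame
- spring_9 (a joint): contact spring 10 of 10 in the order of the sweep (rearmost on the right wall); dip in rad, 0 up, 0.36 flat with the rim, 0.09 is about 2 mm at the crest; crest at x = 32, y = -91 mm in the box's frame
- vial_small: small glass vial with black cap, 22 mm across, 43 mm tall, bystander; origin at the centre of its underside
- vial_amber: glass vial with white cap, 25 mm across, 51 mm tall, bystander; origin at the centre of its underside
- gel_box_0: flat clear box of dies, 51 x 51 x 13 mm, bystander; origin at the centre of its underside

How it is judged:
By the outcome, as a careful person would: the job done as asked, in the order asked, and still so for the second after the job is handed in, with the robot touching nothing.
It also fails if it takes over 58 s, if anything falls off the work surface, if the arm or the gripper's body presses on something with over 40 N, if the wrist force passes 120 N, or if a joint passes its speed limit or range.

## Working session

There is one attempt and no reset: what is moved stays moved. The work goes in short steps, Python scripts to look and compute and a tool call to move; the robot and the scene stay as the last step left them, time stands still between calls to the robot, and variables do not carry over. Pictures are saved under pics/ and viewed, at most 10 in all, crops included, and the job is handed in when it is done.

Besides the shell and the picture viewer there is one more tool, called after "Call:" by a JSON object that holds its "name" and its "arguments", one argument or row to a line. servo_tool: Moves the arm, as the interface text tells. Shift numbers are shares of 0.25 m and turn numbers shares of 2 pi rad, none past 1 either way. Its arguments: {"type":"object","properties":{"translation":{"type":"array","items":{"type":"array","items":{"type":"number","minimum":-1,"maximum":1}}},"delta_rot":{"type":"array","items":{"type":"array","items":{"type":"number","minimum":-1,"maximum":1}}},"claw":{"type":"number"}},"required":["translation","delta_rot"]}

```bash
mkdir -p pics; ls; cat > h.py <<'E'
import numpy as np, cv2
from bench import monitor, cams, bot
def cloud(c):
    K=c["mtx"];h,w=c["range_z"].shape
    v,u=np.mgrid[:h,:w].astype(np.float32)
    D=np.array([c["k1"],0,0,0],float)
    n=cv2.undistortPoints(np.stack([u.ravel(),v.ravel()],1)[:,None].astype(np.float64),K,D)[:,0]
    z=c["range_z"].ravel()
    P=np.c_[n*z[:,None],z,np.ones_like(z)]@np.array(c["cam_to_world"]).T
    return P[:,:3].reshape(h,w,3)
E
python3 - <<'E'
from h import *
s=monitor.get_state();print(s)
for n in("top","side"):
    c=cams.camera(n);cv2.imwrite(f"pics/{n}0.png",c["frame"]);np.savez(f"{n}0.npz",P=cloud(c),f=c["frame"],z=c["range_z"])
    print(n,c["mtx"],c["k1"],np.array(c["cam_to_world"]).round(3))
E
```

```text
pics
{'clock': 0.0, 'qpos': array([ 1.11792393e+00,  1.59063287e-01,  1.59823588e+00,  8.96646535e-06,
        1.38619389e+00, -2.10105458e-01]), 'joint_velocities': array([6.16458096e-05, 4.09114623e-04, 6.56479549e-04, 2.72166582e-04,
       1.39891151e-03, 1.79224995e-03]), 'joint_torque': array([ 1.42583622e-04, -3.96015573e+01, -3.31424367e+01, -1.92908096e-04,
        8.74261139e-03, -2.15112357e-05]), 'tcp_pos': array([0.13803759, 0.55770661, 0.30290694]), 'eef_rot': array([-3.13409414e-04,  1.21086379e-01,  9.92641519e-01, -8.97033743e-04]), 'force': array([-0.24701189, -0.22147329, -0.18416173]), 'ft_torque': array([-0.02796807, -0.01859338, -0.02772125]), 'gripper_force': 0.0, 'width': 0.0856725570668664}
top [[467.95981511   0.         254.80631288]
 [  0.         467.95981511 187.23467842]
 [  0.           0.           1.        ]] -0.11405146998515243 [[-0.025 -0.992  0.122  0.438]
 [-1.     0.026  0.005 -0.009]
 [-0.008 -0.122 -0.993  0.931]
 [ 0.     0.     0.     1.   ]]
side [[423.65323958   0.         256.40896525]
 [  0.         423.65323958 196.18131492]
 [  0.           0.           1.        ]] -0.12894293324546954 [[ 0.992 -0.056  0.115  0.42 ]
 [-0.126 -0.587  0.799 -0.67 ]
 [ 0.023 -0.807 -0.59   0.566]
 [ 0.     0.     0.     1.   ]]
```

View pics/top0.png

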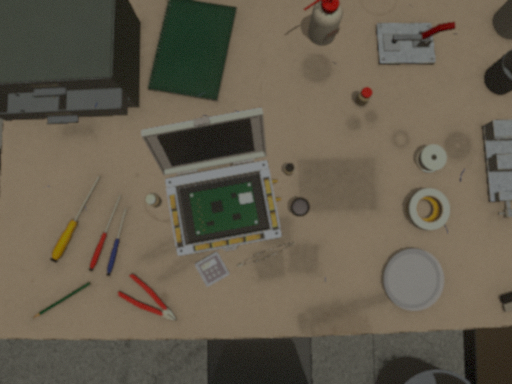

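View pics/side0.png

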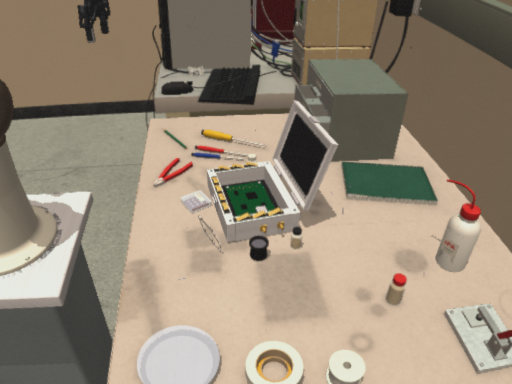

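The top view shows the box centred at about (222,207), front down in the image and slightly turned, with the lid open behind at (205,140). There's a white-capped vial on the left at (152,200), a small vial on the right at (289,168), a black thing at (300,206), and the gel box at (211,268) in front.

```bash
python3 - <<'E'
from h import *
for n in("top","side"):
    d=np.load(n+"0.npz");P=d["P"];f=d["f"];hsv=cv2.cvtColor(f,cv2.COLOR_BGR2HSV)
    roi=(abs(P[...,0]-0.42)<.2)&(abs(P[...,1]-0.06)<.2)&(d["z"]>0)
    b=roi&(P[...,2]<.01); print(n,"bench z",np.median(P[b][:,2]),P[b][:,2].std())
    m=roi&(abs(P[...,2]-.05)<.004)
    k,lab,st,ce=cv2.connectedComponentsWithStats(m.astype(np.uint8))
    i=1+st[1:,4].argmax();q=P[lab==i]
    print("rim",len(q),np.median(q[:,2]),cv2.minAreaRect(q[:,:2].astype(np.float32)))
    g=roi&(hsv[...,0]>12)&(hsv[...,0]<32)&(hsv[...,1]>110)&(hsv[...,2]>100)&(P[...,2]>.04)&(P[...,2]<.07)
    k,lab,st,ce=cv2.connectedComponentsWithStats(g.astype(np.uint8))
    for j in range(1,k):
        if st[j,4]>12: print("gold",st[j,4],ce[j].round(1),P[lab==j].mean(0).round(4),P[lab==j][:,2].max().round(3))
    hi=roi&(P[...,2]>.07); q=P[hi]; print("lid",len(q),q.min(0),q.max(0)); t=q[q[:,2]>q[:,2].max()-.012]
    print(cv2.minAreaRect(t[:,:2].astype(np.float32)))
    lo=roi&(P[...,2]>.008)&(P[...,2]<.06); 
    k,lab,st,ce=cv2.connectedComponentsWithStats(lo.astype(np.uint8))
    for j in range(1,k):
        if st[j,4]>25: 
            q=P[lab==j];print("obj",st[j,4],ce[j].round(),q.mean(0).round(3),q.min(0).round(3),q.max(0).round(3))
f=np.load("top0.npz")["f"];cv2.imwrite("pics/c1.png",cv2.resize(f[95:295,120:320],None,fx=3,fy=3,interpolation=cv2.INTER_CUBIC))
E
```

```text
top bench z 0.00010498555561661016 0.001993843580944837
rim 2714 0.0501903315572082 ((0.5129466652870178, 0.05824027955532074), (0.15624584257602692, 0.19903382658958435), 9.08615493774414)
gold 55 [267.2 186.4] [ 0.5469 -0.0284  0.0549] 0.061
gold 49 [172.4 201.4] [0.523  0.1513 0.055 ] 0.06
gold 54 [270.4 202.7] [ 0.5159 -0.0334  0.0547] 0.06
gold 55 [175.1 217.6] [0.4924 0.1464 0.0548] 0.059
gold 59 [273.6 219.4] [ 0.4844 -0.0385  0.0553] 0.061
gold 56 [177.9 234.4] [0.4608 0.1413 0.0545] 0.062
gold 57 [252.2 237.1] [0.4525 0.0023 0.0552] 0.061
gold 56 [235.5 240.2] [0.4475 0.0336 0.055 ] 0.061
gold 59 [218.4 243.5] [0.4422 0.0656 0.0551] 0.061
gold 58 [201.6 246.4] [0.4374 0.0971 0.0545] 0.061
lid 2193 [ 0.57869363 -0.02573513  0.07003365] [0.61999704 0.17614613 0.19939033]
((0.6169371604919434, 0.16487349569797516), (0.006076232995837927, 0.02251397632062435), 0.6087757349014282)
obj 9118 [222. 204.] [0.518 0.059 0.034] [ 0.422 -0.053  0.008] [0.616 0.168 0.06 ]
obj 118 [289. 169.] [ 0.582 -0.071  0.036] [ 0.574 -0.082  0.01 ] [ 0.595 -0.061  0.047]
obj 175 [153. 200.] [0.527 0.
[... 829 characters left out ...]
8 -0.001   0.0541] 0.059
gold 46 [274.2 211.5] [ 0.5478 -0.0296  0.0542] 0.061
gold 45 [258.6 214.3] [ 0.5162 -0.035   0.054 ] 0.059
gold 52 [242.8 216.7] [ 0.4851 -0.0395  0.0542] 0.059
lid 1536 [ 0.58028901 -0.02953414  0.07039142] [0.61997845 0.17702106 0.19886846]
((0.6187242269515991, 0.16945795714855194), (0.003980814944952726, 0.016819573938846588), 15.622442245483398)
obj 6440 [256. 202.] [0.52  0.035 0.035] [ 0.421 -0.11   0.008] [0.619 0.202 0.06 ]
obj 88 [166. 170.] [0.323 0.211 0.009] [0.307 0.162 0.008] [0.348 0.259 0.012]
obj 86 [178. 170.] [0.354 0.209 0.009] [0.32  0.176 0.008] [0.386 0.244 0.011]
obj 361 [195. 200.] [0.393 0.08  0.012] [0.36  0.05  0.008] [0.427 0.114 0.015]
```

View pics/c1.png

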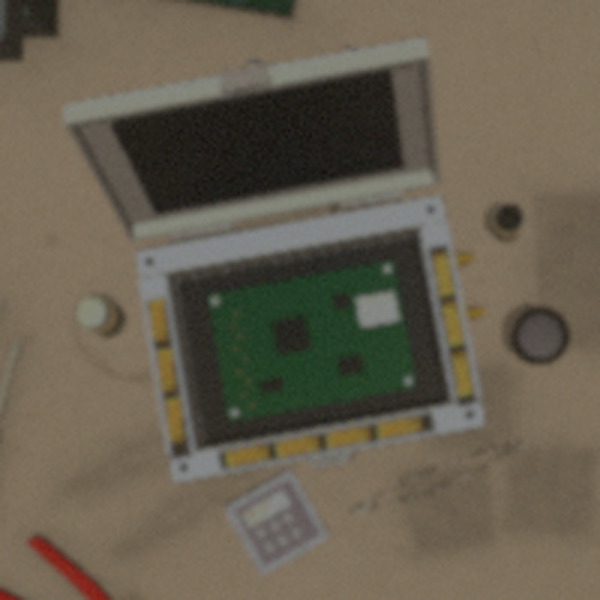

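The crop confirms it: three gold springs on the left wall (x≈165), four along the front (y≈440) and three on the right (x≈455). The measured heights and pitch match the given sizes. Next I fit the pose and plan the first move.

```bash
cat >> h.py <<'E'
from scipy.spatial.transform import Rotation as R
from scipy.optimize import least_squares
def fit(G,d0=None):
    # G: ten spring centroids, sweep order
    B=lambda d:np.array([[20+d,91],[-12+d,91],[-44+d,91],[-66,42+d],[-66,10+d],[-66,-22+d],[-66,-54+d],[-32-d,-91],[-d,-91],[32-d,-91]])/1e3
    def f(p):
        c,s=np.cos(p[2]),np.sin(p[2]);return (B(p[3]*1e3)@np.array([[c,s],[-s,c]])+p[:2]-G).ravel()
    r=least_squares(f,[.51,.06,.16,.01]);return r.x,abs(r.fun).max()
def plan(T,box,yaw,tilt,bx,by,tipz):
    """tool shift/turn from the state to: fingertip-face centre at box (bx,by), height tipz"""
    s=monitor.get_state();q=s["eef_rot"];R0=R.from_quat([q[1],q[2],q[3],q[0]])
    Rz=R.from_euler("z",yaw).as_matrix();c,sn=np.cos(tilt),np.sin(tilt)
    R1=R.from_matrix(Rz@np.array([[-c,0,sn],[0,1,0],[-sn,0,-c]]))
    p=np.array([box[0],box[1],0])+Rz@np.array([bx,by,tipz])-R1.apply([0,0,.073])
    dt=p-s["tcp_pos"]; rv=(R0.inv()*R1).as_rotvec()
    print("target",p.round(4),"world d",dt.round(4),"shift now-frame",(R0.inv().apply(dt)/.25).round(4),"new-frame",(R1.inv().apply(dt)/.25).round(4),"turn",(rv/2/np.pi).round(5),"deg",np.degrees(rv).round(1),"t",s["clock"],"F",s["force"].round(2))
E
python3 - <<'E'
from h import *
top=np.array([[.523,.1513],[.4924,.1464],[.4608,.1413],[.4374,.0971],[.4422,.0656],[.4475,.0336],[.4525,.0023],[.4844,-.0385],[.5159,-.0334],[.5469,-.0284]])
side=np.array([[.5214,.15],[.4907,.1448],[.4594,.1404],[.4376,.0931],[.4419,.0624],[.4475,.0313],[.4528,-.001],[.4851,-.0395],[.5162,-.035],[.5478,-.0296]])
for G in(top,side,(top+side)/2):print(fit(G))
p=fit((top+side)/2)[0]
np.save("box.npy",p[:3])
c,s=np.cos(p[2]),np.sin(p[2]);M=np.array([[c,-s],[s,c]])
print("vials box frame",(np.array([[.527,.191],[.582,-.071],[.394,.084],[.509,-.09]])-p[:2])@M)
plan(0,p,p[2],np.radians(15),.055,.091,.12)
E
```

```text
(array([0.51008377, 0.05746585, 0.15859487, 0.00853702]), np.float64(0.0008909525251382666))
(array([0.50973553, 0.05596732, 0.15461256, 0.00686684]), np.float64(0.0010187906786796042))
(array([0.50990909, 0.0567164 , 0.15663014, 0.00770416]), np.float64(0.0008789747902141487))
vials box frame [[ 0.03782866  0.12997376]
 [ 0.05128587 -0.13739846]
 [-0.11023421  0.04503033]
 [-0.02378432 -0.14477857]]
target [0.5314 0.1522 0.1905] world d [ 0.3933 -0.4055 -0.1125] shift now-frame [-1.9173 -1.1954  0.4513] new-frame [-1.1402 -1.8476  0.7714] turn [-0.00857 -0.04122 -0.06318] deg [ -3.1 -14.8 -22.7] t 0.1 F [-0.33 -0.63  0.62]
```

Call:
{"name": "servo_tool", "arguments": {
  "translation": [
    [0, 0, 0],
    [0, 0, 0],
    [0, 0, 0],
    [-0.095, -0.154, 0.064],
    [-0.095, -0.154, 0.064],
    [-0.095, -0.154, 0.064],
    [-0.095, -0.154, 0.064],
    [-0.095, -0.154, 0.064],
    [-0.095, -0.154, 0.064],
    [-0.095, -0.154, 0.064]
  ],
  "delta_rot": [
    [-0.003, -0.0137, -0.0211],
    [-0.003, -0.0137, -0.0211],
    [-0.003, -0.0137, -0.0211],
    [0, 0, 0],
    [0, 0, 0],
    [0, 0, 0],
    [0, 0, 0],
    [0, 0, 0],
    [0, 0, 0],
    [0, 0, 0]
  ],
  "claw": 1
}}

```text
clock: 1.35
tcp_pos: [0.3684, 0.3207, 0.2372]
eef_rot: [0.13, -0.078, 0.988, 0.012]
force: [0.1, 0.1, 0.3]
width: 0.0002
gripper_force: 0.0
```

Call:
{"name": "servo_tool", "arguments": {
  "translation": [
    [-0.095, -0.154, 0.064],
    [-0.095, -0.154, 0.064],
    [-0.095, -0.154, 0.064],
    [-0.06, -0.1, 0.04],
    [0, 0, 0]
  ],
  "delta_rot": [
    [0, 0, 0],
    [0, 0, 0],
    [0, 0, 0],
    [0, 0, 0],
    [0, 0, 0]
  ]
}}

```text
clock: 1.98
tcp_pos: [0.4876, 0.1973, 0.2028]
eef_rot: [0.13, -0.076, 0.989, 0.012]
force: [-1.2, 0.9, -1.0]
width: 0.0003
gripper_force: 0.0
```

```bash
python3 - <<'E'
from h import *
p=np.load("box.npy");plan(0,p,p[2],np.radians(15),.055,.091,.08)
for n in("side","wrist"):
    c=cams.camera(n);f=c["frame"]
    cv2.imwrite(f"pics/{n}1.png",f if n=="wrist" else cv2.resize(f[60:260,140:360],None,fx=3,fy=3,interpolation=cv2.INTER_CUBIC)[:600])
E
```

```text
target [0.5314 0.1522 0.1505] world d [ 0.0438 -0.045  -0.0523] shift now-frame [-0.0866 -0.2057  0.2388] new-frame [-0.0858 -0.2052  0.2396] turn [ 0.00052 -0.00012 -0.00049] deg [ 0.2 -0.  -0.2] t 1.975 F [-1.25  0.88 -1.03]
```

View pics/side1.png

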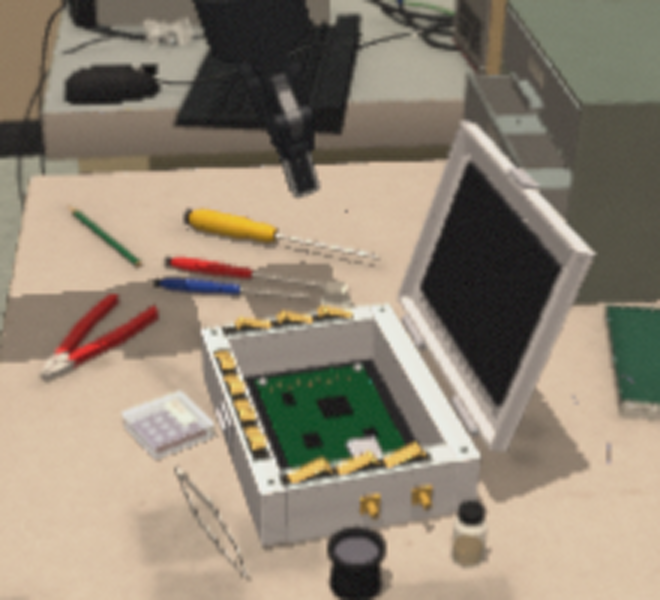

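View pics/wrist1.png

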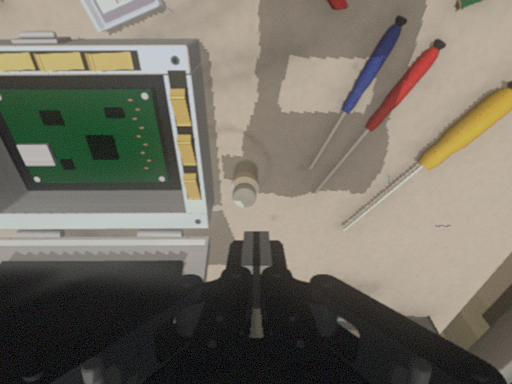

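The side view shows the arm above and behind the box's left wall, with the fingers closed and the lid standing open. In the wrist view the closed tips are at about (257,245), with the vial (245,185) and the left-wall springs (185,100–190) ahead.

Call:
{"name": "servo_tool", "arguments": {
  "translation": [
    [-0.021, -0.052, 0.02],
    [-0.022, -0.052, 0.04],
    [-0.022, -0.051, 0.08],
    [-0.021, -0.05, 0.1],
    [0, 0, 0],
    [0, 0, 0]
  ],
  "delta_rot": [
    [0, 0, 0],
    [0, 0, 0],
    [0, 0, 0],
    [0, 0, 0],
    [0, 0, 0],
    [0, 0, 0]
  ]
}}

```text
clock: 2.82
tcp_pos: [0.531, 0.1542, 0.1513]
eef_rot: [0.13, -0.078, 0.988, 0.012]
force: [0.6, 0.1, 0.6]
width: 0.0001
gripper_force: 0.0
```

```bash
python3 - <<'E'
from h import *
p=np.load("box.npy");plan(0,p,p[2],np.radians(15),.055,.091,.0558)
s=monitor.get_state();t=s["tcp_pos"];q=s["eef_rot"];Rt=R.from_quat([q[1],q[2],q[3],q[0]])
tip=t+Rt.apply([0,0,.073])
c=cams.camera("side");P=cloud(c)
# finger points in tool frame
L=Rt.inv().apply((P-t).reshape(-1,3)).reshape(P.shape)
m=(abs(L[...,0])<.03)&(abs(L[...,1])<.03)&(L[...,2]>.03)&(L[...,2]<.1)&(c["range_z"]>0)
q=L[m];print(tip,len(q),q[:,2].max())
for a in np.arange(.05,.1,.004):
    k=(q[:,2]>=a)&(q[:,2]<a+.004)
    if k.any():print(a.round(3),k.sum(),q[k].min(0).round(4),q[k].max(0).round(4))
E
```

```text
target [0.5314 0.1522 0.1263] world d [ 0.0004 -0.0019 -0.025 ] shift now-frame [ 0.0256 -0.0084  0.0967] new-frame [ 0.0255 -0.008   0.0968] turn [ 0.00068  0.00014 -0.     ] deg [ 0.2  0.1 -0. ] t 2.825 F [0.56 0.08 0.57]
[0.5496404  0.15744746 0.08083298] 158 0.09990170328387384
0.05 18 [-0.0092 -0.0158  0.05  ] [0.0115 0.0069 0.0539]
0.054 12 [-0.0101 -0.0147  0.0541] [ 0.0116 -0.0011  0.0578]
0.058 16 [-0.0097 -0.0145  0.0581] [0.0116 0.0033 0.0618]
0.062 12 [-0.0088 -0.0137  0.0621] [ 0.0111 -0.0045  0.0654]
0.066 7 [-0.0095 -0.0111  0.0663] [0.0117 0.0003 0.0695]
0.07 11 [-0.0094 -0.008   0.0705] [ 0.0102 -0.0047  0.0732]
0.086 2 [-0.0299  0.0044  0.0885] [-0.0288  0.0074  0.0891]
0.09 5 [-0.0283 -0.0083  0.092 ] [0.0295 0.0078 0.094 ]
0.094 12 [-0.0298 -0.0124  0.094 ] [0.0278 0.0087 0.0977]
0.098 16 [-0.0241 -0.0133  0.0983] [0.0297 0.0299 0.0999]
```

Call:
{"name": "servo_tool", "arguments": {
  "translation": [
    [0.009, -0.004, 0.035],
    [0.009, -0.004, 0.035],
    [0.007, 0, 0.027],
    [0, 0, 0],
    [0, 0, 0]
  ],
  "delta_rot": [
    [0, 0, 0],
    [0, 0, 0],
    [0, 0, 0],
    [0, 0, 0],
    [0, 0, 0]
  ]
}}

```text
clock: 3.5
tcp_pos: [0.5316, 0.1523, 0.1261]
eef_rot: [0.13, -0.078, 0.988, 0.012]
force: [0.3, 0.6, 1.3]
width: -0.0003
gripper_force: 0.0
```

```bash
python3 - <<'E'
from h import *
p=np.load("box.npy");plan(0,p,p[2],np.radians(15),-.066+.011,.091,.0558)
E
```

```text
target [0.4227 0.1351 0.1263] world d [-0.1089 -0.0173  0.0002] shift now-frame [ 4.255e-01  2.000e-04 -1.154e-01] new-frame [ 4.256e-01 -3.000e-04 -1.150e-01] turn [6.7e-04 1.5e-04 2.0e-05] deg [0.2 0.1 0. ] t 3.5 F [0.35 0.64 1.26]
```

Call:
{"name": "servo_tool", "arguments": {
  "translation": [
    [0.0236, 0, -0.0064],
    [0.0236, 0, -0.0064],
    [0.0236, 0, -0.0064],
    [0.0118, 0, -0.0032],
    [0, 0, 0],
    [0, 0, 0]
  ],
  "delta_rot": [
    [0, 0, 0],
    [0, 0, 0],
    [0, 0, 0],
    [0, 0, 0],
    [0, 0, 0],
    [0, 0, 0]
  ]
}}

```text
clock: 4.25
tcp_pos: [0.5103, 0.1489, 0.126]
eef_rot: [0.13, -0.078, 0.988, 0.012]
force: [-1.5, 0.5, 1.5]
width: 0.0004
gripper_force: 0.6
```

```bash
python3 - <<'E'
from h import *
p=np.load("box.npy")
for i in range(3):
    plan(0,p,p[2],np.radians(15),-.066+.011,.091,.0558);c=cams.camera("wrist")
cv2.imwrite("pics/w2.png",c["frame"][40:300,100:400])
E
```

```text
target [0.4227 0.1351 0.1263] world d [-0.0875 -0.0139  0.0003] shift now-frame [ 3.421e-01  3.000e-04 -9.290e-02] new-frame [ 3.421e-01 -2.000e-04 -9.280e-02] turn [6.7e-04 6.0e-05 2.0e-05] deg [0.2 0.  0. ] t 4.25 F [-1.51  0.45  1.51]
target [0.4227 0.1351 0.1263] world d [-0.0876 -0.0139  0.0003] shift now-frame [ 3.422e-01  2.000e-04 -9.310e-02] new-frame [ 3.422e-01 -2.000e-04 -9.290e-02] turn [6.7e-04 7.0e-05 2.0e-05] deg [0.2 0.  0. ] t 4.3 F [-0.32  0.73  1.21]
target [0.4227 0.1351 0.1263] world d [-0.0876 -0.0139  0.0003] shift now-frame [ 3.422e-01  2.000e-04 -9.330e-02] new-frame [ 3.422e-01 -3.000e-04 -9.310e-02] turn [6.7e-04 6.0e-05 1.0e-05] deg [0.2 0.  0. ] t 4.35 F [-0.41  0.47  0.79]
```

View pics/w2.png

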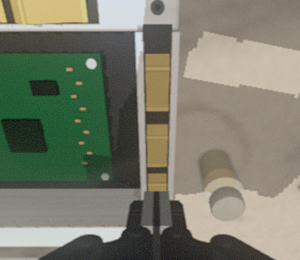

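The wrist view shows the tips (157,205) centred over the left-wall spring row (x≈157). I continue the sweep.

Call:
{"name": "servo_tool", "arguments": {
  "translation": [
    [0.0228, 0, -0.0062],
    [0.0228, 0, -0.0062],
    [0.0228, 0, -0.0062],
    [0.0228, 0, -0.0062],
    [0.0228, 0, -0.0062],
    [0, 0, 0]
  ],
  "delta_rot": [
    [0, 0, 0],
    [0, 0, 0],
    [0, 0, 0],
    [0, 0, 0],
    [0, 0, 0],
    [0, 0, 0]
  ]
}}

```text
clock: 5.15
tcp_pos: [0.4807, 0.1443, 0.1261]
eef_rot: [0.13, -0.078, 0.988, 0.012]
force: [0.1, 0.0, 1.3]
width: -0.0002
gripper_force: 0.5
```

```bash
python3 - <<'E'
from h import *
p=np.load("box.npy")
plan(0,p,p[2],np.radians(15),-.066+.011,.091,.0558)
def prof(n):
    c=cams.camera(n);P=cloud(c);f=c["frame"];hsv=cv2.cvtColor(f,cv2.COLOR_BGR2HSV)
    Q=P-np.array([p[0],p[1],0]);Q=R.from_euler("z",-p[2]).apply(Q.reshape(-1,3)).reshape(P.shape)
    g=(hsv[...,0]>12)&(hsv[...,0]<32)&(hsv[...,1]>110)&(hsv[...,2]>70)&(abs(Q[...,1]-.091)<.007)&(abs(Q[...,2]-.055)<.01)
    for x in range(-56,56,4):
        k=g&(abs(Q[...,0]*1e3-x)<2)
        if k.sum()>3:print(n,x,k.sum(),(np.median(Q[k][:,2])*1e3).round(1),end="; ")
prof("wrist");print()
E
```

```text
target [0.4227 0.1351 0.1263] world d [-0.058  -0.0092  0.0002] shift now-frame [ 2.266e-01  1.000e-04 -6.160e-02] new-frame [ 2.266e-01 -2.000e-04 -6.150e-02] turn [6.7e-04 6.0e-05 1.0e-05] deg [0.2 0.  0. ] t 5.15 F [0.1  0.04 1.25]
wrist -48 88 55.7; wrist -44 161 58.2; wrist -40 107 57.6; wrist -36 111 55.9; wrist -32 103 54.3; wrist -28 92 52.9; wrist -24 96 51.2; wrist -20 23 50.6; wrist -16 135 52.8; wrist -12 131 55.8; wrist -8 90 55.2; wrist -4 11 53.8;
```

Spring 2's crest is at 55.8 mm against 58.2 mm when free, so it is already dipping before the edge reaches the crest. I go on to the corner.

Call:
{"name": "servo_tool", "arguments": {
  "translation": [
    [0.0242, 0, -0.0066],
    [0.0242, 0, -0.0066],
    [0.0242, 0, -0.0066],
    [0.0242, 0, -0.0066],
    [0.0242, 0, -0.0066],
    [0.0242, 0, -0.0066],
    [0.0242, 0, -0.0066],
    [0.0242, 0, -0.0066],
    [0.0242, 0, -0.0066],
    [0.0242, 0, -0.0066]
  ],
  "delta_rot": [
    [0, 0, 0],
    [0, 0, 0],
    [0, 0, 0],
    [0, 0, 0],
    [0, 0, 0],
    [0, 0, 0],
    [0, 0, 0],
    [0, 0, 0],
    [0, 0, 0],
    [0, 0, 0]
  ]
}}

```text
clock: 6.45
tcp_pos: [0.4185, 0.1344, 0.1261]
eef_rot: [0.13, -0.078, 0.988, 0.012]
force: [0.4, -0.8, -0.6]
width: 0.0001
gripper_force: 0.0
```

Call:
{"name": "servo_tool", "arguments": {
  "translation": [
    [0, 0, 0]
  ],
  "delta_rot": [
    [0, 0, 0]
  ]
}}

```text
clock: 6.58
tcp_pos: [0.4186, 0.1344, 0.1261]
eef_rot: [0.13, -0.078, 0.988, 0.012]
force: [0.7, -0.5, 0.2]
width: 0.0001
gripper_force: 0.0
```

```bash
python3 - <<'E'
from h import *
p=np.load("box.npy")
plan(0,p,p[2],np.radians(15),-.059,-.091,.0558)
E
```

```text
target [ 0.4472 -0.0453  0.1263] world d [ 0.0286 -0.1798  0.0002] shift now-frame [-0.001  -0.7281 -0.0038] new-frame [-9.000e-04 -7.281e-01 -6.000e-04] turn [ 6.9e-04  1.0e-05 -0.0e+00] deg [ 0.2  0.  -0. ] t 6.575 F [ 0.67 -0.5   0.2 ]
```

Call:
{"name": "servo_tool", "arguments": {
  "translation": [
    [0, -0.026, 0],
    [0, -0.026, -0.001],
    [0, -0.026, 0],
    [0, -0.026, 0],
    [0, -0.026, 0],
    [0, -0.026, 0],
    [0, -0.024, 0],
    [0, 0, 0]
  ],
  "delta_rot": [
    [0, 0, 0],
    [0, 0, 0],
    [0, 0, 0],
    [0, 0, 0],
    [0, 0, 0],
    [0, 0, 0],
    [0, 0, 0],
    [0, 0, 0]
  ]
}}

```text
clock: 7.58
tcp_pos: [0.4265, 0.0895, 0.1265]
eef_rot: [0.131, -0.078, 0.988, 0.012]
force: [0.3, -0.8, 1.2]
width: -0.0001
gripper_force: 0.5
```

```bash
python3 - <<'E'
from h import *
p=np.load("box.npy")
plan(0,p,p[2],np.radians(15),-.059,-.091,.0558)
c=cams.camera("side");P=cloud(c);f=c["frame"];hsv=cv2.cvtColor(f,cv2.COLOR_BGR2HSV)
for n in("wrist","side"):
    c=cams.camera(n);P=cloud(c);f=c["frame"];hsv=cv2.cvtColor(f,cv2.COLOR_BGR2HSV)
    Q=R.from_euler("z",-p[2]).apply((P-np.array([p[0],p[1],0])).reshape(-1,3)).reshape(P.shape)
    g=(hsv[...,0]>12)&(hsv[...,0]<32)&(hsv[...,1]>110)&(hsv[...,2]>70)&(abs(Q[...,2]-.055)<.01)
    for x in range(-64,90,4):
        k=g&(abs(Q[...,1]*1e3-x)<2)&(abs(Q[...,0]+.066)<.008)
        if k.sum()>3:print(n,x,k.sum(),(np.median(Q[k][:,2])*1e3).round(1),(np.median(Q[k][:,0])*1e3).round(1),end="; ")
    print()
    for x in range(-56,56,6):
        k=g&(abs(Q[...,0]*1e3-x)<2)&(abs(Q[...,1]-.091)<.008)
        if k.sum()>3:print(n,"L",x,k.sum(),(np.median(Q[k][:,2])*1e3).round(1),end="; ")
    print()
E
```

```text
target [ 0.4472 -0.0453  0.1263] world d [ 0.0207 -0.1348 -0.0002] shift now-frame [ 0.0023 -0.5456 -0.0017] new-frame [ 2.500e-03 -5.456e-01  3.000e-04] turn [ 5.8e-04  1.7e-04 -7.0e-05] deg [ 0.2  0.1 -0. ] t 7.575 F [ 0.27 -0.81  1.17]
wrist -52 44 57.9 -64.1; wrist -48 73 56.4 -64.2; wrist -44 92 54.5 -64.5; wrist -40 94 53.2 -65.2; wrist -36 96 51.6 -65.9; wrist -32 23 51.2 -64.7; wrist -28 7 55.6 -65.5; wrist -24 51 58.2 -63.9; wrist -20 115 57.9 -64.7; wrist -16 111 56.4 -64.7; wrist -12 111 54.7 -65.1; wrist -8 99 53.1 -65.1; wrist -4 74 51.7 -64.0; wrist 0 20 50.9 -63.8; wrist 4 20 55.2 -63.9; wrist 8 82 58.2 -64.6; wrist 12 120 57.7 -65.3; wrist 16 115 56.1 -64.8; wrist 20 115 54.5 -64.9; wrist 24 105 52.8 -65.2; wrist 28 102 51.3 -65.5; wrist 32 37 50.7 -64.1; wrist 36 33 51.4 -66.5; wrist 40 39 54.1 -68.9; wrist 44 40 53.9 -68.7; wrist 48 47 52.9 -68.1; wrist 52 70 52.3 -66.7; wrist 56 96 51.6 -65.5; wrist 60 104 50.9 -65.3; wrist 64 35 50.7 -65.2; 
wrist L -50 12 55.2; wrist L -44 125 57.8; wrist L -38 42 56.7; wrist L -32 22 54.5; 
side -60 5 56.3 -67.0; side -56 12 56.0 -65.6; side -48 4 54.7 -65.5; side -32 5 50.1 -65.8; side -28 5 54.9 -66.0; side -24 14 55.6 -65.2; side 0 4 49.8 -65.7; side 4 8 55.2 -67.9; side 8 10 56.6 -65.3; side 32 4 50.0 -64.0; side 36 4 52.2 -67.0; side 40 7 51.2 -66.7; 
side L -38 4 54.9; side L -32 4 53.0; side L -14 6 57.0; side L -8 6 55.9; side L 16 5 55.5; side L 34 5 52.7;
```

Spring 4 is dipped about 4 mm and spring 3 has come up again. The springs still sit where the fitted box pose puts them. I finish the front.

Call:
{"name": "servo_tool", "arguments": {
  "translation": [
    [0, -0.026, 0],
    [0, -0.026, 0],
    [0, -0.026, 0],
    [0, -0.026, 0],
    [0, -0.026, 0],
    [0, -0.026, 0],
    [0, -0.026, 0],
    [0, -0.026, 0],
    [0, -0.026, 0],
    [0, -0.026, 0]
  ],
  "delta_rot": [
    [0, 0, 0],
    [0, 0, 0],
    [0, 0, 0],
    [0, 0, 0],
    [0, 0, 0],
    [0, 0, 0],
    [0, 0, 0],
    [0, 0, 0],
    [0, 0, 0],
    [0, 0, 0]
  ]
}}

```text
clock: 8.98
tcp_pos: [0.4365, 0.0254, 0.1262]
eef_rot: [0.13, -0.078, 0.988, 0.012]
force: [-0.4, 0.2, 1.6]
width: -0.0001
gripper_force: 0.4
```

Call:
{"name": "servo_tool", "arguments": {
  "translation": [
    [0, -0.026, 0],
    [0, -0.026, 0],
    [0, -0.026, 0],
    [0, -0.026, 0],
    [0, -0.026, 0],
    [0, -0.026, 0],
    [0, -0.026, 0],
    [0, -0.026, 0],
    [0, -0.026, 0],
    [0, -0.026, 0]
  ],
  "delta_rot": [
    [0, 0, 0],
    [0, 0, 0],
    [0, 0, 0],
    [0, 0, 0],
    [0, 0, 0],
    [0, 0, 0],
    [0, 0, 0],
    [0, 0, 0],
    [0, 0, 0],
    [0, 0, 0]
  ]
}}

```text
clock: 10.22
tcp_pos: [0.4467, -0.0388, 0.1258]
eef_rot: [0.13, -0.078, 0.988, 0.012]
force: [0.1, -0.1, -0.5]
width: 0.0001
gripper_force: 0.0
```

Call:
{"name": "servo_tool", "arguments": {
  "translation": [
    [0, -0.024, 0],
    [0, 0, 0]
  ],
  "delta_rot": [
    [0, 0, 0],
    [0, 0, 0]
  ]
}}

```text
clock: 10.48
tcp_pos: [0.4477, -0.0447, 0.1259]
eef_rot: [0.13, -0.078, 0.988, 0.012]
force: [-0.1, 0.4, 0.1]
width: 0.0002
gripper_force: 0.0
```

```bash
python3 - <<'E'
from h import *
p=np.load("box.npy")
plan(0,p,p[2],np.radians(15),-.059,-.091,.0558)
plan(0,p,p[2],np.radians(15),.058,-.091,.0558)
c=cams.camera("wrist");P=cloud(c);f=c["frame"];hsv=cv2.cvtColor(f,cv2.COLOR_BGR2HSV)
Q=R.from_euler("z",-p[2]).apply((P-np.array([p[0],p[1],0])).reshape(-1,3)).reshape(P.shape)
g=(hsv[...,0]>12)&(hsv[...,0]<32)&(hsv[...,1]>110)&(hsv[...,2]>70)&(abs(Q[...,2]-.055)<.01)
for x in (-54,-22,10,42):
    k=g&(abs(Q[...,1]*1e3-x)<3)&(abs(Q[...,0]+.066)<.008);print("F",x,k.sum(),np.median(Q[k],0).round(4))
for x in (-56,-50,-44,-38,-32,0,32):
    k=g&(abs(Q[...,0]*1e3-x)<3)&(abs(Q[...,1]+.091)<.008);print("R",x,k.sum(),np.median(Q[k],0).round(4) if k.any() else '')
E
```

```text
target [ 0.4472 -0.0453  0.1263] world d [-0.0006 -0.0006  0.0004] shift now-frame [ 0.0022 -0.002  -0.0022] new-frame [ 0.0022 -0.002  -0.0021] turn [ 6.3e-04  1.4e-04 -8.0e-05] deg [ 0.2  0.  -0. ] t 10.475 F [-0.13  0.36  0.07]
target [ 0.5627 -0.0271  0.1263] world d [0.115  0.0177 0.0004] shift now-frame [-0.4498 -0.0022  0.1194] new-frame [-0.4499 -0.002   0.119 ] turn [ 6.3e-04  1.4e-04 -8.0e-05] deg [ 0.2  0.  -0. ] t 10.475 F [-0.13  0.36  0.07]
F -54 170 [-0.065  -0.0546  0.058 ]
F -22 176 [-0.0653 -0.0229  0.0579]
F 10 179 [-0.0652  0.0087  0.0578]
F 42 186 [-0.0657  0.0405  0.0576]
R -56 0 
R -50 0 
R -44 0 
R -38 0 
R -32 0 
R 0 3 [ 0.0024 -0.0937  0.0587]
R 32 7 [ 0.0295 -0.0917  0.057 ]
```

Call:
{"name": "servo_tool", "arguments": {
  "translation": [
    [-0.0243, -0.001, 0.0064],
    [-0.0243, -0.001, 0.0064],
    [-0.0243, 0, 0.0065],
    [-0.0243, 0, 0.0065],
    [-0.0243, 0, 0.0065],
    [-0.0243, 0, 0.0065],
    [0, 0, 0]
  ],
  "delta_rot": [
    [0, 0, 0],
    [0, 0, 0],
    [0, 0, 0],
    [0, 0, 0],
    [0, 0, 0],
    [0, 0, 0],
    [0, 0, 0]
  ]
}}

```text
clock: 11.4
tcp_pos: [0.4859, -0.0389, 0.1264]
eef_rot: [0.131, -0.078, 0.988, 0.012]
force: [1.8, 0.1, 0.7]
width: -0.0
gripper_force: 1.1
```

```bash
python3 - <<'E'
from h import *
p=np.load("box.npy")
plan(0,p,p[2],np.radians(15),.055,-.091,.0558)
for n in("wrist","side"):
    c=cams.camera(n);P=cloud(c);f=c["frame"];hsv=cv2.cvtColor(f,cv2.COLOR_BGR2HSV)
    Q=R.from_euler("z",-p[2]).apply((P-np.array([p[0],p[1],0])).reshape(-1,3)).reshape(P.shape)
    g=(hsv[...,0]>12)&(hsv[...,0]<32)&(hsv[...,1]>110)&(hsv[...,2]>70)&(abs(Q[...,2]-.055)<.01)
    for x in range(-56,44,4):
        k=g&(abs(Q[...,0]*1e3-x)<2)&(abs(Q[...,1]+.091)<.008)
        if k.sum()>2:print(n,x,k.sum(),(np.median(Q[k],0)*1e3)[1:].round(1),end="; ")
    print()
E
```

```text
target [ 0.5598 -0.0275  0.1263] world d [ 0.0739  0.0114 -0.0001] shift now-frame [-0.2887 -0.0015  0.0784] new-frame [-0.2888 -0.0011  0.0777] turn [5.9e-04 3.7e-04 2.0e-05] deg [0.2 0.1 0. ] t 11.4 F [1.8  0.14 0.67]
wrist -52 42 [-91.9  51. ]; wrist -48 32 [-89.1  51.1]; wrist -44 43 [-90.4  52.1]; wrist -40 56 [-90.3  52.9]; wrist -36 89 [-90.8  53.7]; wrist -32 121 [-90.8  54.6]; wrist -28 17 [-91.9  54.7]; 
side -52 5 [-90.1  50.8]; side -48 6 [-91.2  50.2]; side -44 7 [-89.8  51.3]; side -40 6 [-91.3  51.5]; side -36 9 [-91.3  53.5]; side -32 6 [-91.9  53.5]; side -16 4 [-94.5  51.5]; side -12 5 [-95.8  54. ]; side -8 6 [-92.8  54.6]; side -4 8 [-91.7  55.8]; side 0 8 [-91.6  56.8]; side 12 4 [-90.6  49.7]; side 16 6 [-90.7  51.6]; side 20 10 [-90.4  52.7]; side 24 7 [-93.   54.5]; side 28 7 [-90.6  55.3]; side 32 10 [-90.8  57. ]; side 36 3 [-93.6  55.5];
```

Spring 8 is dipped about 3.5 mm. I continue to the back.

Call:
{"name": "servo_tool", "arguments": {
  "translation": [
    [-0.024, 0, 0.0065],
    [-0.024, 0, 0.0065],
    [-0.024, 0, 0.0065],
    [-0.024, 0, 0.0065],
    [-0.024, 0, 0.0065],
    [-0.024, 0, 0.0065]
  ],
  "delta_rot": [
    [0, 0, 0],
    [0, 0, 0],
    [0, 0, 0],
    [0, 0, 0],
    [0, 0, 0],
    [0, 0, 0]
  ]
}}

```text
clock: 12.25
tcp_pos: [0.5223, -0.033, 0.1259]
eef_rot: [0.131, -0.078, 0.988, 0.012]
force: [-0.1, 0.2, -0.4]
width: 0.0
gripper_force: 0.0
```

Call:
{"name": "servo_tool", "arguments": {
  "translation": [
    [-0.024, 0, 0.0065],
    [-0.024, 0, 0.0065],
    [-0.024, 0, 0.0065],
    [-0.024, 0, 0.0065],
    [-0.024, 0, 0.0065],
    [-0.024, 0, 0.0065],
    [0, 0, 0],
    [0, 0, 0]
  ],
  "delta_rot": [
    [0, 0, 0],
    [0, 0, 0],
    [0, 0, 0],
    [0, 0, 0],
    [0, 0, 0],
    [0, 0, 0],
    [0, 0, 0],
    [0, 0, 0]
  ]
}}

```text
clock: 13.25
tcp_pos: [0.5585, -0.0271, 0.1257]
eef_rot: [0.13, -0.078, 0.988, 0.012]
force: [-0.3, -0.3, -0.1]
width: -0.0001
gripper_force: 0.0
```

```bash
python3 - <<'E'
from h import *
p=np.load("box.npy")
plan(0,p,p[2],np.radians(15),.055,-.091,.0558)
plan(0,p,p[2],0,.02,-.05,.28)
for n in("wrist","side","top"):
    c=cams.camera(n);P=cloud(c);f=c["frame"];hsv=cv2.cvtColor(f,cv2.COLOR_BGR2HSV)
    Q=R.from_euler("z",-p[2]).apply((P-np.array([p[0],p[1],0])).reshape(-1,3)).reshape(P.shape)
    g=(hsv[...,0]>12)&(hsv[...,0]<32)&(hsv[...,1]>110)&(hsv[...,2]>70)&(abs(Q[...,2]-.055)<.01)
    for x in (-32,0,16,20,24,28,32,36):
        k=g&(abs(Q[...,0]*1e3-x)<2)&(abs(Q[...,1]+.091)<.008)
        if k.sum()>2:print(n,x,k.sum(),(np.median(Q[k],0)*1e3)[1:].round(1),end="; ")
    print()
    m=(abs(Q[...,1])<.11)&(Q[...,0]>.06)&(Q[...,0]<.15)&(Q[...,2]>.075)&(Q[...,2]<.21)
    q=Q[m]*1e3
    for y in (-80,-40,0,40,80):
        k=q[abs(q[:,1]-y)<8]
        if len(k)>20:
            t=k[k[:,2]>k[:,2].max()-5];print(" lid y",y,"top",t.mean(0).round(0),"maxz",k[:,2].max().round(0),"xmax",k[:,0].max().round(0))
E
```

```text
target [ 0.5598 -0.0275  0.1263] world d [ 0.0013 -0.0004  0.0006] shift now-frame [-0.0052 -0.0025 -0.0011] new-frame [-0.0052 -0.0025 -0.0011] turn [6.9e-04 8.0e-05 2.0e-05] deg [0.2 0.  0. ] t 13.25 F [-0.27 -0.26 -0.08]
target [0.5375 0.0104 0.353 ] world d [-0.021   0.0375  0.2273] shift now-frame [-0.1781  0.1653 -0.8928] new-frame [ 0.0597  0.1615 -0.9092] turn [0.00068 0.04175 0.00011] deg [ 0.2 15.   0. ] t 13.25 F [-0.27 -0.26 -0.08]
wrist 0 67 [-89.3  58.1]; wrist 16 48 [-89.   51.5]; wrist 20 29 [-88.5  53.2]; wrist 24 19 [-87.5  54.6]; wrist 28 25 [-88.   56.5]; wrist 32 41 [-89.   58.3]; wrist 36 26 [-91.5  57.5]; 
 lid y -40 top [ 94. -37.  81.] maxz 84.0 xmax 96.0
 lid y 0 top [93.  5. 78.] maxz 82.0 xmax 95.0
 lid y 40 top [100.  37. 102.] maxz 105.0 xmax 103.0
side -32 7 [-90.9  57.8]; side 0 9 [-91.6  57.1]; side 16 5 [-92.1  51. ]; side 20 8 [-89.8  52.3]; side 24 9 [-89.9  54.3]; side 28 8 [-91.5  55.9]; side 32 9 [-91.1  57. ]; side 36 3 [-93.4  54.6]; 
 lid y -80 top [128. -81. 196.] maxz 198.0 xmax 135.0
 lid y -40 top [129. -39. 196.] maxz 198.0 xmax 135.0
 lid y 0 top [128.   0. 200.] maxz 202.0 xmax 134.0
 lid y 40 top [129.  40. 196.] maxz 198.0 xmax 138.0
 lid y 80 top [128.  79. 197.] maxz 198.0 xmax 135.0

 lid y -80 top [128. -80. 196.] maxz 200.0 xmax 137.0
 lid y -40 top [128. -40. 196.] maxz 200.0 xmax 137.0
 lid y 0 top [129.   0. 200.] maxz 203.0 xmax 137.0
 lid y 40 top [127.  40. 197.] maxz 201.0 xmax 136.0
 lid y 80 top [128.  81. 197.] maxz 200.0 xmax 137.0
```

All ten springs dipped and came up again. Next I lift off, turn the tool upright, and go over the lid.

Call:
{"name": "servo_tool", "arguments": {
  "translation": [
    [-0.02, 0, -0.074],
    [-0.04, 0, -0.148],
    [-0.04, 0, -0.148],
    [-0.04, 0, -0.148],
    [-0.04, 0, -0.148],
    [-0.04, 0, -0.148],
    [-0.018, 0, -0.075],
    [0, 0, 0],
    [0, 0, 0],
    [0, 0, 0]
  ],
  "delta_rot": [
    [0, 0, 0],
    [0, 0, 0],
    [0, 0, 0],
    [0, 0, 0],
    [0, 0, 0],
    [0, 0, 0],
    [0, 0, 0],
    [0.0003, 0.021, 0],
    [0.0003, 0.021, 0],
    [0, 0, 0]
  ]
}}

```text
clock: 14.65
tcp_pos: [0.5593, -0.0279, 0.3553]
eef_rot: [-0.001, -0.079, 0.997, 0.0]
force: [0.9, 0.7, -0.4]
width: 0.0001
gripper_force: 0.0
```

```bash
python3 - <<'E'
from h import *
p=np.load("box.npy")
plan(0,p,p[2],0,.160,-.025,.27)
plan(0,p,p[2],0,.160,-.025,.165)
E
```

```text
target [0.6719 0.057  0.343 ] world d [ 0.1126  0.0849 -0.0123] shift now-frame [-0.4983  0.2644  0.049 ] new-frame [-0.4978  0.2652  0.0494] turn [ 0.00011 -0.00017  0.00024] deg [ 0.  -0.1  0.1] t 14.65 F [ 0.86  0.69 -0.36]
target [0.6719 0.057  0.238 ] world d [ 0.1126  0.0849 -0.1173] shift now-frame [-0.4987  0.2641  0.469 ] new-frame [-0.4978  0.2652  0.4694] turn [ 0.00011 -0.00017  0.00024] deg [ 0.  -0.1  0.1] t 14.65 F [ 0.86  0.69 -0.36]
```

Call:
{"name": "servo_tool", "arguments": {
  "translation": [
    [-0.1, 0.053, 0.01],
    [-0.1, 0.053, 0.01],
    [-0.1, 0.053, 0.01],
    [-0.1, 0.053, 0.01],
    [-0.098, 0.053, 0.01],
    [0, 0, 0],
    [0, 0, 0.1],
    [0, 0, 0.15],
    [0, 0, 0.16],
    [0, 0, 0]
  ],
  "delta_rot": [
    [0, 0, 0],
    [0, 0, 0],
    [0, 0, 0],
    [0, 0, 0],
    [0, 0, 0],
    [0, 0, 0],
    [0, 0, 0],
    [0, 0, 0],
    [0, 0, 0],
    [0, 0, 0]
  ]
}}

```text
clock: 15.9
tcp_pos: [0.6682, 0.0563, 0.2369]
eef_rot: [-0.004, -0.078, 0.997, 0.001]
force: [-0.7, -0.9, -0.3]
width: -0.0002
gripper_force: 0.0
```

```bash
python3 - <<'E'
from h import *
p=np.load("box.npy")
plan(0,p,p[2],0,.160,-.025,.165)
# contact corner path: tip centre x = corner+11
for ph in np.radians([103,100,95,90,80,70,60,50,40,30,20,15,10,5,2,0]):
    r=140 if ph<np.pi/2 else 140
    print(round(np.degrees(ph)),"tip centre box x",round(79-r*np.cos(ph)+13*np.sin(ph)+11,1),"tip z",round(50+r*np.sin(ph)+13*np.cos(ph),1))
c=cams.camera("side");cv2.imwrite("pics/s3.png",cv2.resize(c["frame"][0:260,130:430],None,fx=2,fy=2))
E
```

```text
target [0.6719 0.057  0.238 ] world d [0.0037 0.0006 0.0011] shift now-frame [-0.0149  0.0002 -0.0046] new-frame [-0.015   0.0002 -0.0045] turn [ 3.90e-04 -1.36e-03 -1.00e-05] deg [ 0.1 -0.5 -0. ] t 15.9 F [-0.65 -0.85 -0.27]
103 tip centre box x 134.2 tip z 183.5
100 tip centre box x 127.1 tip z 185.6
95 tip centre box x 115.2 tip z 188.3
90 tip centre box x 103.0 tip z 190.0
80 tip centre box x 78.5 tip z 190.1
70 tip centre box x 54.3 tip z 186.0
60 tip centre box x 31.3 tip z 177.7
50 tip centre box x 10.0 tip z 165.6
40 tip centre box x -8.9 tip z 149.9
30 tip centre box x -24.7 tip z 131.3
20 tip centre box x -37.1 tip z 110.1
15 tip centre box x -41.9 tip z 98.8
10 tip centre box x -45.6 tip z 87.1
5 tip centre box x -48.3 tip z 75.2
2 tip centre box x -49.5 tip z 67.9
0 tip centre box x -50.0 tip z 63.0
```

View pics/s3.png

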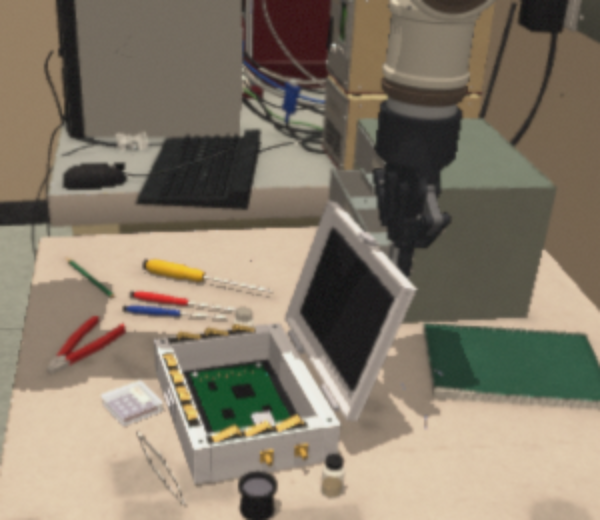

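The side view shows the closed fingers behind the lid's upper edge (400,265), clear of it. I push forward.

Call:
{"name": "servo_tool", "arguments": {
  "translation": [
    [0.03, 0, 0],
    [0.033, 0, 0],
    [0.033, 0, 0],
    [0.033, 0, 0],
    [0.033, 0, 0],
    [0, 0, 0]
  ],
  "delta_rot": [
    [0, 0, 0],
    [0, 0, 0],
    [0, 0, 0],
    [0, 0, 0],
    [0, 0, 0],
    [0, 0, 0]
  ]
}}

```text
clock: 16.7
tcp_pos: [0.6298, 0.0505, 0.2402]
eef_rot: [-0.002, -0.079, 0.997, 0.0]
force: [0.4, 0.6, -0.6]
width: -0.0003
gripper_force: 0.0
```

Call:
{"name": "servo_tool", "arguments": {
  "translation": [
    [0.033, 0, 0],
    [0.033, 0, 0],
    [0.033, 0, 0],
    [0.033, 0, 0],
    [0, 0, 0]
  ],
  "delta_rot": [
    [0, 0, 0],
    [0, 0, 0],
    [0, 0, 0],
    [0, 0, 0],
    [0, 0, 0]
  ]
}}

```text
clock: 17.32
tcp_pos: [0.5973, 0.0453, 0.2404]
eef_rot: [-0.002, -0.078, 0.997, 0.0]
force: [-0.2, 0.9, 0.2]
width: -0.0004
gripper_force: 0.0
```

```bash
python3 - <<'E'
from h import *
p=np.load("box.npy")
for a in((83,164),(36,169),(10,163),(-9,150),(-37,110),(-48,75),(-50,62)):plan(0,p,p[2],0,a[0]/1e3,-.025,a[1]/1e3)
c=cams.camera("side");P=cloud(c)
Q=R.from_euler("z",-p[2]).apply((P-np.array([p[0],p[1],0])).reshape(-1,3)).reshape(P.shape)*1e3
q=Q[(abs(Q[...,1]+70)<10)&(abs(Q[...,0])<140)&(Q[...,2]>75)&(Q[...,2]<215)]
i=q[:,2].argmax();print("lid top right",q[i],np.degrees(np.arctan2(q[:,2]-50,79-q[:,0])).mean())
g=Q[(abs(Q[...,2]-50)<4)&(abs(Q[...,0])<90)&(abs(Q[...,1])<110)];print("box x range",np.percentile(g[:,0],[1,99]),np.percentile(g[:,1],[1,99]))
E
```

```text
target [0.5958 0.045  0.237 ] world d [-0.0015 -0.0003 -0.0034] shift now-frame [ 0.0062 -0.0002  0.0138] new-frame [ 0.0062 -0.0002  0.0138] turn [ 9.0e-05 -5.2e-04  8.0e-05] deg [ 0.  -0.2  0. ] t 17.325 F [-0.17  0.91  0.21]
target [0.5494 0.0376 0.242 ] world d [-0.048  -0.0076  0.0016] shift now-frame [ 1.942e-01 -1.000e-04 -5.600e-03] new-frame [ 0.1942 -0.0002 -0.0062] turn [ 9.0e-05 -5.2e-04  8.0e-05] deg [ 0.  -0.2  0. ] t 17.325 F [-0.17  0.91  0.21]
target [0.5237 0.0336 0.236 ] world d [-0.0736 -0.0117 -0.0044] shift now-frame [ 0.2981 -0.      0.0187] new-frame [ 2.982e-01 -2.000e-04  1.780e-02] turn [ 9.0e-05 -5.2e-04  8.0e-05] deg [ 0.  -0.2  0. ] t 17.325 F [-0.17  0.91  0.21]
target [0.5049 0.0306 0.223 ] world d [-0.0924 -0.0146 -0.0174] shift now-frame [ 0.374 -0.     0.071] new-frame [ 3.742e-01 -2.000e-04  6.980e-02] turn [ 9.0e-05 -5.2e-04  8.0e-05] deg [ 0.  -0.2  0. ] t 17.325 F [-0.17  0.91  0.21]
target [0.4773 0.0263 0.183 ] world d [-0.1201 -0.019  -0.0574] shift now-frame [ 0.4855 -0.      0.2313] new-frame [ 4.862e-01 -2.000e-04  2.298e-01] turn [ 9.0e-05 -5.2e-04  8.0e-05] deg [ 0.  -0.2  0. ] t 17.325 F [-0.17  0.91  0.21]
target [0.4664 0.0245 0.148 ] world d [-0.1309 -0.0207 -0.0924] shift now-frame [ 5.290e-01 -1.000e-04  3.715e-01] new-frame [ 5.302e-01 -2.000e-04  3.698e-01] turn [ 9.0e-05 -5.2e-04  8.0e-05] deg [ 0.  -0.2  0. ] t 17.325 F [-0.17  0.91  0.21]
target [0.4644 0.0242 0.135 ] world d [-0.1329 -0.021  -0.1054] shift now-frame [ 5.368e-01 -1.000e-04  4.235e-01] new-frame [ 5.382e-01 -2.000e-04  4.218e-01] turn [ 9.0e-05 -5.2e-04  8.0e-05] deg [ 0.  -0.2  0. ] t 17.325 F [-0.17  0.91  0.21]
lid top right [ 61.88353603 -73.35774515 204.35136786] 84.57990312623885
box x range [-74.31497121  79.15309409] [-100.98004253   97.56449683]
```

Call:
{"name": "servo_tool", "arguments": {
  "translation": [
    [0.0324, 0, -0.001],
    [0.0324, 0, -0.001],
    [0.0324, 0, -0.001],
    [0.0324, 0, -0.001],
    [0.0324, 0, -0.001],
    [0.0324, 0, -0.001],
    [0.0347, 0, 0.0081],
    [0.0347, 0, 0.0081],
    [0.0347, 0, 0.0081],
    [0, 0, 0]
  ],
  "delta_rot": [
    [0, 0, 0],
    [0, 0, 0],
    [0, 0, 0],
    [0, 0, 0],
    [0, 0, 0],
    [0, 0, 0],
    [0, 0, 0],
    [0, 0, 0],
    [0, 0, 0],
    [0, 0, 0]
  ]
}}

```text
clock: 18.62
tcp_pos: [0.5237, 0.0336, 0.236]
eef_rot: [-0.001, -0.078, 0.997, 0.0]
force: [-0.5, -0.2, -0.7]
width: -0.0001
gripper_force: 0.0
```

Call:
{"name": "servo_tool", "arguments": {
  "translation": [
    [0.0253, 0, 0.0174],
    [0.0253, 0, 0.0174],
    [0.0253, 0, 0.0174],
    [0.0222, 0, 0.032],
    [0.0222, 0, 0.032],
    [0.0222, 0, 0.032],
    [0.0222, 0, 0.032],
    [0.0222, 0, 0.032],
    [0, 0, 0]
  ],
  "delta_rot": [
    [0, 0, 0],
    [0, 0, 0],
    [0, 0, 0],
    [0, 0, 0],
    [0, 0, 0],
    [0, 0, 0],
    [0, 0, 0],
    [0, 0, 0],
    [0, 0, 0]
  ]
}}

```text
clock: 19.75
tcp_pos: [0.4774, 0.0264, 0.1824]
eef_rot: [-0.002, -0.079, 0.997, 0.0]
force: [0.1, 0.0, 0.2]
width: -0.0
gripper_force: 0.0
```

```bash
python3 - <<'E'
from h import *
p=np.load("box.npy")
for a in((-48,75),(-50,63)):plan(0,p,p[2],0,a[0]/1e3,-.025,a[1]/1e3)
c=cams.camera("side");P=cloud(c)
Q=R.from_euler("z",-p[2]).apply((P-np.array([p[0],p[1],0])).reshape(-1,3)).reshape(P.shape)*1e3
q=Q[(abs(Q[...,1]+75)<8)&(abs(Q[...,0])<90)&(Q[...,2]>62)&(Q[...,2]<150)]
print(len(q),q.min(0),q.max(0))
cv2.imwrite("pics/s4.png",cv2.resize(c["frame"][0:260,130:430],None,fx=2,fy=2))
E
```

```text
target [0.4664 0.0245 0.148 ] world d [-0.011  -0.0019 -0.0344] shift now-frame [ 0.0443 -0.0007  0.1376] new-frame [ 0.0448 -0.0006  0.1374] turn [ 1.7e-04 -5.6e-04  9.0e-05] deg [ 0.1 -0.2  0. ] t 19.75 F [0.14 0.02 0.17]
target [0.4644 0.0242 0.136 ] world d [-0.013  -0.0022 -0.0464] shift now-frame [ 0.0522 -0.0008  0.1856] new-frame [ 0.0528 -0.0006  0.1854] turn [ 1.7e-04 -5.6e-04  9.0e-05] deg [ 0.1 -0.2  0. ] t 19.75 F [0.14 0.02 0.17]
325 [-65.02569661 -82.91696376  62.07584929] [ 81.15281986 -67.00573782 114.28705624]
```

View pics/s4.png

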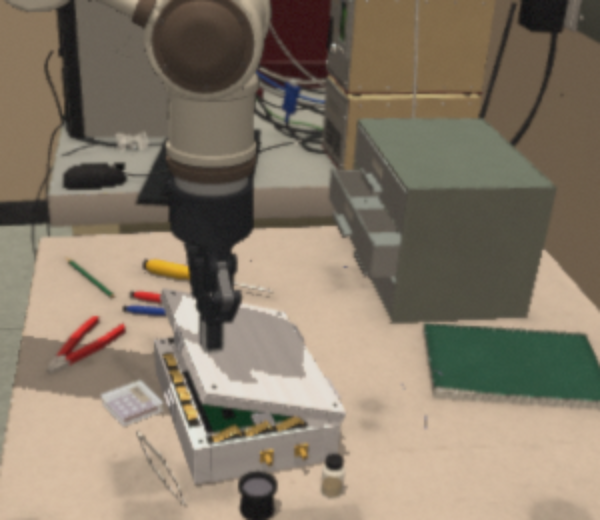

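The lid is now at about 20° with the fingertip on its outer face at (212,345). I push on down to near the rim.

Call:
{"name": "servo_tool", "arguments": {
  "translation": [
    [0.009, 0, 0.0275],
    [0.009, 0, 0.0275],
    [0.009, 0, 0.0275],
    [0.009, 0, 0.0275],
    [0.009, 0, 0.0275],
    [0, 0, 0]
  ],
  "delta_rot": [
    [0, 0, 0],
    [0, 0, 0],
    [0, 0, 0],
    [0, 0, 0],
    [0, 0, 0],
    [0, 0, 0]
  ]
}}

```text
clock: 20.55
tcp_pos: [0.4665, 0.0247, 0.1482]
eef_rot: [-0.002, -0.079, 0.997, 0.0]
force: [-0.2, -0.5, 0.2]
width: -0.0
gripper_force: 0.0
```

Call:
{"name": "servo_tool", "arguments": {
  "translation": [
    [0.002, 0, 0.012],
    [0.002, 0, 0.012],
    [0.002, 0, 0.012],
    [0.002, 0, 0.008],
    [0, 0, 0],
    [0, 0, 0]
  ],
  "delta_rot": [
    [0, 0, 0],
    [0, 0, 0],
    [0, 0, 0],
    [0, 0, 0],
    [0, 0, 0],
    [0, 0, 0]
  ]
}}

```text
clock: 21.3
tcp_pos: [0.4652, 0.0243, 0.138]
eef_rot: [-0.001, -0.079, 0.997, 0.0]
force: [0.5, -0.9, -0.2]
width: 0.0003
gripper_force: 0.0
```

```bash
cat > lid.py <<'E'
from h import *
p=np.load("box.npy")
plan(0,p,p[2],0,-.05,-.025,.063)
for n in("side","top"):
    c=cams.camera(n);P=cloud(c)
    Q=R.from_euler("z",-p[2]).apply((P-np.array([p[0],p[1],0])).reshape(-1,3)).reshape(P.shape)*1e3
    m=(abs(abs(Q[...,1])-70)<20)&(Q[...,0]>-65)&(Q[...,0]<70)&(Q[...,2]>55)&(Q[...,2]<90)
    q=Q[m];a=np.c_[q[:,0],np.ones(len(q))];s=np.linalg.lstsq(a,q[:,2],rcond=None)[0]
    print(n,len(q),"slope",-s[0].round(4),"z at -70",(s[0]*-70+s[1]).round(1),"z at 70",(s[0]*70+s[1]).round(1))
E
python3 lid.py
```

```text
target [0.4644 0.0242 0.136 ] world d [-0.0008 -0.     -0.002 ] shift now-frame [0.0032 0.0003 0.008 ] new-frame [0.0032 0.0003 0.008 ] turn [ 5.0e-05 -2.3e-04  1.1e-04] deg [ 0.  -0.1  0. ] t 21.3 F [ 0.52 -0.92 -0.21]
side 1201 slope 0.0149 z at -70 64.6 z at 70 62.5
top 1009 slope 0.0124 z at -70 65.1 z at 70 63.4
```

Call:
{"name": "servo_tool", "arguments": {
  "translation": [
    [0.001, 0, 0.004],
    [0.001, 0, 0.004],
    [0, 0, 0],
    [0, 0, 0]
  ],
  "delta_rot": [
    [0, 0, 0],
    [0, 0, 0],
    [0, 0, 0],
    [0, 0, 0]
  ]
}}

```text
clock: 21.9
tcp_pos: [0.4647, 0.0242, 0.136]
eef_rot: [-0.001, -0.079, 0.997, 0.0]
force: [-0.3, 0.1, -0.2]
width: -0.0002
gripper_force: 0.0
```

Call:
{"name": "servo_tool", "arguments": {
  "translation": [
    [0, 0, 0.002],
    [0, 0, 0.001],
    [0, 0, 0],
    [0, 0, 0]
  ],
  "delta_rot": [
    [0, 0, 0],
    [0, 0, 0],
    [0, 0, 0],
    [0, 0, 0]
  ]
}}

```text
clock: 22.4
tcp_pos: [0.4647, 0.0242, 0.1356]
eef_rot: [-0.001, -0.079, 0.997, 0.0]
force: [-3.1, -0.4, 5.7]
width: 0.0002
gripper_force: 2.6
```

```bash
python3 lid.py
```

```text
target [0.4644 0.0242 0.136 ] world d [-0.0003  0.      0.0004] shift now-frame [ 0.0012  0.0003 -0.0017] new-frame [ 0.0012  0.0003 -0.0017] turn [ 6.0e-05 -2.8e-04  1.2e-04] deg [ 0.  -0.1  0. ] t 22.4 F [-3.13 -0.41  5.74]
side 1226 slope 0.0002 z at -70 62.4 z at 70 62.3
top 1043 slope -0.0011 z at -70 63.0 z at 70 63.1
```

The lid is seated flat, with about 6 N on the fingertip. I withdraw and check.

Call:
{"name": "servo_tool", "arguments": {
  "translation": [
    [0, 0, -0.01],
    [0, 0, -0.04],
    [0, 0, -0.1],
    [0, 0, -0.15],
    [0, 0, -0.15],
    [0, 0, -0.05],
    [0, 0, 0],
    [0, 0, 0]
  ],
  "delta_rot": [
    [0, 0, 0],
    [0, 0, 0],
    [0, 0, 0],
    [0, 0, 0],
    [0, 0, 0],
    [0, 0, 0],
    [0, 0, 0],
    [0, 0, 0]
  ]
}}

```text
clock: 23.5
tcp_pos: [0.4641, 0.0243, 0.2586]
eef_rot: [-0.002, -0.079, 0.997, 0.001]
force: [-0.4, 0.1, -0.8]
width: -0.0001
gripper_force: 0.0
```

```bash
python3 lid.py; python3 - <<'E'
from h import *
c=cams.camera("side");cv2.imwrite("pics/s5.png",cv2.resize(c["frame"][60:260,130:380],None,fx=3,fy=3)[:600])
E
```

```text
target [0.4644 0.0242 0.136 ] world d [ 3.000e-04 -1.000e-04 -1.226e-01] shift now-frame [-0.0031 -0.0013  0.4903] new-frame [-0.0011 -0.0006  0.4903] turn [ 0.00022 -0.00066  0.0001 ] deg [ 0.1 -0.2  0. ] t 23.5 F [-0.36  0.14 -0.8 ]
side 1422 slope -0.0008 z at -70 62.3 z at 70 62.4
top 395 slope 0.0001 z at -70 63.2 z at 70 63.2
```

View pics/s5.png

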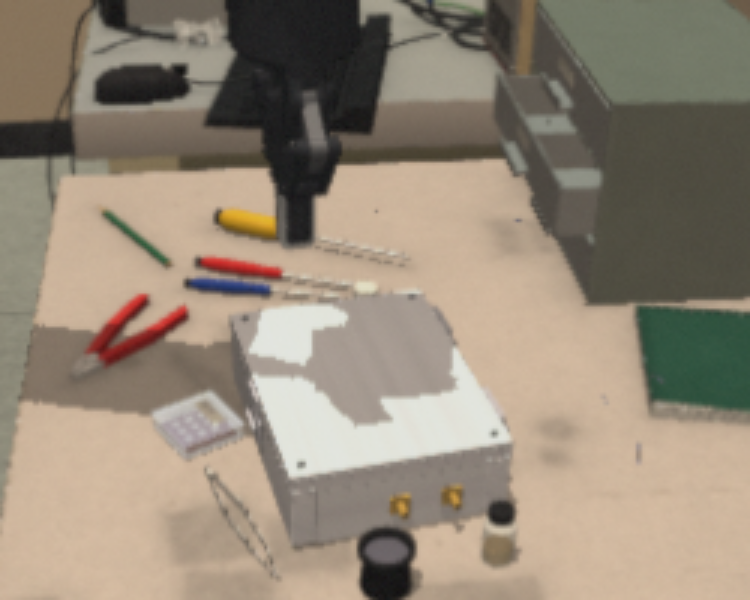

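The lid is shut flat (370,390), the vials and gel box stand where they were, and the gripper is clear.

```bash
python3 -c "
from bench import bot
print(bot.hand_in())"
```

```text
the job is handed in; nothing more can be done
None
```

I swept all ten springs in order, pushed the lid flat shut from behind, and handed the job in at about 24 s; dips of 2–4 mm were measured on four springs, the other six passed at the same fingertip height, and the box showed no visible shift.

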